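# Open the double-latched gear hood of a yarn tester

## Task

Open the gear hood of the yarn tester so that its change gears can be got at: give the T-handle its quarter turn clockwise, raise the hood a little, until the hidden safety catch holds it, push the catch's red tab fully along its slot, then swing the hood right back and leave it standing open. Leave the other things on the bench and on the tester where they are.

Things in the scene. Friction and masses are not known exactly. Their poses are not given: they have to be found in the camera images.
- tester: Cream yarn tester, fixed: gear case 180 (x) x 150 (y) mm, 115 high with its hood shut; origin on the bench under the case's centre, z up. Front wall: its -y side, outer face y = -75. Hood hinge: the line y = +78, z = +20 along x. Open, hood and handle reach back to y = 190, up to z = 220. From x = 92 to 462 runs the 45 high bed with black mat, sector head and drive shaft (to 123 high).
- bar (a point): Middle of the black T-handle's round grip bar, 13 mm diameter and 64 mm long, on the hood's top; its axis is 32 mm above the hood's 188 x 180 mm top plate and parallel to it. With the hood shut it is at x = 0, y = -32, z = 147 mm of the tester. Site axes: y along the bar, z out of the hood's top (along the stem).
- lip (a point): Middle of the lower edge of the hood's front lip: a 34 mm deep flange hanging down across the whole front of the hood. With the hood shut it is at x = 0, y = -102.5, z = 80 mm of the tester, 26 mm out from the front wall. Site axes: those of the hood (x along the hinge, z normal to its top).
- tab (a point): Centre of the red thumb tab of the safety catch, 10 (x) x 14 (y) x 12 (z) mm, standing out from the case's front wall: at x = 40 mm + joint catch, y = -84, z = 88 mm of the tester (outer end y = -91). Hidden behind the front lip while the hood is shut; with the hood raised 0.25 rad the lip is drawn back to y = -82 and its lower edge is 123 mm high, so the tab is seen, and reached, from above and in front. Axes: those of the tester.
- latch (a joint): Turn of the T-handle in rad, clockwise seen from above: 0 locked (bar along the tester's y), free of its keeper above about 1.0, stop at 1.5 (bar nearly along x). Starts 0 to 0.12. Turns with about 0.1 N m of friction and stays where it is left.
- hood (a joint): Opening angle of the hood in rad about its hinge: 0 shut, 1.35 at its stop; the front edge swings up and back towards +y of the tester. The locked T-handle holds it shut; then the safety catch stops it at about 0.28. A stiff hinge (0.5 N m; hood with handle about 0.43 kg) keeps it where it is left; it takes about 8 N at the bar to raise.
- catch (a joint): Slide of the safety catch in m along the tester's +x: 0 to 0.003 at the start (holding), frees the hood above 0.0125, stop at 0.022. No spring: about 2 N of friction, stays where it is left.
- spare_gear: Spare brass change gear, 44 mm diameter, 12 mm thick, lying on the black mat; origin at the centre of its underside. To be left alone.
- weight: Steel tension weight, 28 mm diameter, 34 mm high, on the black mat; origin at the centre of its underside. To be left alone.
- screwdriver: Screwdriver with red handle, 190 mm long, on the bench. To be left alone.
- wrench: Steel wrench, 160 mm long, on the bench. To be left alone.
- bobbin_tray: Blue tray, 180 x 120 x 35 mm, with six bobbins (top 50 mm), on the bench; origin under its centre. To be left alone.
- oil_bottle: White oil bottle with red cap, 38 mm diameter, 100 mm high, standing on the bench. To be left alone.
- yarn_cone: Cream yarn cone, 100 mm diameter at the foot, 168 mm high, standing on the bench. To be left alone.

How it is judged:
On the way, in this order (a step that is already met when the one before it is completed fails the run):
1. the T-handle is turned clear of its keeper (value of joint latch above 1.1 rad), for 0.1 s.
2. the hood is raised near or to the safety catch, which is still across (value of joint hood above 0.2 rad and value of joint catch below 0.008 m), for 0.2 s.
3. the safety catch is pushed aside (value of joint catch above 0.014 m), for 0.1 s.
At the end, for the whole second after the job is handed in: The hood stands swung back beyond 1.15 rad (its stop is at 1.35 rad), at rest and let go; none of the other listed loose things has moved more than 25 mm (value of joint hood above 1.15 rad and velocity of joint hood between -0.05 and 0.05 rad/s); the robot touches nothing.
It fails at once if another thing on the bench or on the tester is moved more than 25 mm (distance of any of spare_gear, weight, screwdriver, wrench, bobbin_tray, oil_bottle, yarn_cone from where it was at the start of the episode above 0.025 m).
It also fails if it takes over 58 s, if anything falls off the work surface, if the arm or the gripper's body presses on something with over 40 N, if the wrist force passes 120 N, or if a joint passes its speed limit or range.

## Robot

A 6-joint arm with a two-finger parallel gripper is mounted at the origin on the work surface. World frame = base frame: x ahead of the robot, y to its left, z up, the work surface at z = 0. Lengths are in m, angles in rad, forces in N, time in s.
With the tool pointing down it reaches from about 0.375 to 0.975 m from the base axis. Payload 3.8 kg.
Tool frame: the origin (TCP) lies at the very end of the fingers, on their centre line; the grasp point (between the pads) lies 19 mm behind it; z points along the fingers, y is the direction in which the jaws open and shut (so a half turn about z gives the same grasp; the last joint's range is limited). The gripper opens to 85 mm and grips with 20 to 120 N. Pads are 22 mm wide; open, the fingers measure 114 mm over their backs; the gripper's body (76 mm by 85 mm) begins 54 mm behind the grasp point. The pads swing forward as they close: fully open they stand 13 mm farther back than shut.
Start: joints at [-1.213, 0.264, 1.604, -0, 1.274, -0.037], TCP at [0.26, -0.623, 0.231] pointing down, gripper open.
Joint ranges: [-2.63, 2.63], [-0.94, 2.18], [0.31, 2.57], [-1.31, 4.45], [0, 2.66], [-2.55, 2.55]. Speed limits (rad/s): [2.57, 2.57, 3.14, 3.14, 3.14, 3.14].

## Interface

Orientations are given as a rotation vector (axis times angle).
In Python, from workcell import status, read_camera, camera_info, order gives the robot as it stands.
- The arm moves only by the tool move_arm, never from a script. Its argument "deltas" is a list of rows, each a list of 3 entries, a list of its own where there are three numbers: the turn, a rotation vector about the world's x, y, z as a fraction of full scale, then the shift along the world's x, y, z as a fraction of full scale, then the closure, from -1 (fully open) to 1 (shut), so that 0 is half open. A call has 1 to 20 rows; each row is the pose to reach, as a shift and turn from the pose commanded when the call began; what a row does not reach only later rows make up. Full scale, the value 1, is 0.1 m for a shift and pi/2 rad for a turn. A row lasts 1/8 s, in which the tool goes at most 62.5 mm and 10.7 degrees, less where a joint would pass 70% of its speed; a pose out of reach is approached as far as the arm can. A call with a number of a shift or a turn outside -1 to 1 is refused whole. A call with a gripper value outside its range is refused whole. The fingers move at their own pace and stop on an object; "grip_force" is the grip in N (left out, the last holds). Time passes only in rows, so rows that repeat a pose let the fingers close. It gives the time, the measured TCP pose, the force and the opening at its end, in the units of the state.
- status.read_state(): the state, without advancing time (a new reading comes with each control period).
- read_camera(name): name is "scene" or "top" or "wrist"; returns (picture, depth): 480x640x3 uint8, red, green, blue; 480x640 float32, m along the optical axis (not along the pixel's ray), 0 where there is no reading.
- camera_info(name): a dict with "K" (3x3 intrinsics, pixels), "R" (3x3) and "t" (3): a world point X has camera coordinates R X + t. Camera axes: x right, y down, z forward; pixel columns grow to the right and rows downward; lengths in m; the calibration is good to about 2 mm. A picture is of the moment at which its call begins: read the wrist's pose just before it. camera_info takes no time and is no camera call; for the wrist camera it gives the pose at the moment of the call.
- order.finish_job(): hands the job in, once; it reports no verdict.
The state is a dict: "time": time; "q": joint angles; "joint_vel": joint speeds; "joint_torque": joint torques, N m; "tool_pos": TCP position; "tcp_rot": TCP orientation; "wrist_force": force on the tool from outside, world axes, zero at the start; "torque": the same for the moment, N m; "width": opening from 0.0 (shut) to 1.0 (fully open).
Only numpy, scipy, OpenCV 4.12 (cv2) and the standard library are available. Lean on these libraries where they do the work, as an engineer would, in place of code of your own. Each camera call takes 0.05 s, during which the arm holds its last target. There are 200 camera calls.

## Working session

There is one attempt and no reset: what is moved stays moved. The work goes in short steps, Python scripts to look and compute and a tool call to move; the robot and the scene stay as the last step left them, time stands still between calls to the robot, and variables do not carry over. Pictures are saved under pics/ and viewed, about 8 in all and at most 12, crops included, and the job is handed in when it is done.

Besides the shell and the picture viewer there is one more tool, called after "Emit:" as name(argument=value, ...) on one line, values as JSON. move_arm: Moves the arm, as the interface text tells. Its arguments: {"type":"object","properties":{"deltas":{"type":"array","items":{"type":"array"}},"grip_force":{"type":"number"}},"required":["deltas"]}

```bash
mkdir -p pics
cat > h.py <<'E'
import numpy as np, cv2
from workcell import status, read_camera, camera_info, order
def snap(n,f):
    p,d=read_camera(n); cv2.imwrite('pics/'+f+'.png',p[:,:,::-1]); i=camera_info(n); np.savez('pics/'+f+'.npz',p=p,d=d,**{k:np.array(i[k]) for k in 'KRt'}); return p,d
def pts(f):
    z=np.load('pics/'+f+'.npz'); d=z['d']; v,u=np.mgrid[:480,:640]; K=z['K']
    c=np.stack([(u-K[0,2])/K[0,0]*d,(v-K[1,2])/K[1,1]*d,d],-1)
    w=(c-z['t'])@z['R']; w[d==0]=np.nan; return z['p'],w
E
python3 - <<'E'
from h import *
s=status.read_state(); print(s)
snap('scene','s0');snap('top','t0')
a=cv2.imread('pics/s0.png');b=cv2.imread('pics/t0.png')
for n in('scene','top'):
    i=camera_info(n);print(n,np.array(i['K'])[0,0],-np.array(i['R']).T@i['t'])
E
```

```text
{'time': 0.0, 'q': array([-1.21291541e+00,  2.64784249e-01,  1.60540218e+00, -1.01086020e-05,
        1.27369106e+00, -3.68839596e-02]), 'joint_vel': array([-9.71465267e-04,  8.34555327e-05, -8.93305507e-04,  3.00978015e-04,
        1.71924558e-03,  5.29729680e-04]), 'joint_torque': array([-7.23943012e-04, -5.15114808e+01, -3.67317224e+01, -1.42732092e-04,
        1.30556009e-02,  2.98156874e-05]), 'tool_pos': array([ 0.25934372, -0.62238505,  0.22992586]), 'tcp_rot': array([-3.07838200e+00, -6.15639147e-01,  5.88121164e-04]), 'wrist_force': array([-0.01324436,  0.04453143, -0.05451086]), 'torque': array([0.02995979, 0.01615063, 0.02848683]), 'width': 1.0003906165227148}
scene 549.1504181432255 [1.10003273 0.34143189 0.79558767]
top 584.8446353334939 [ 0.37011833 -0.09429418  1.29297024]
```

View pics/t0.png

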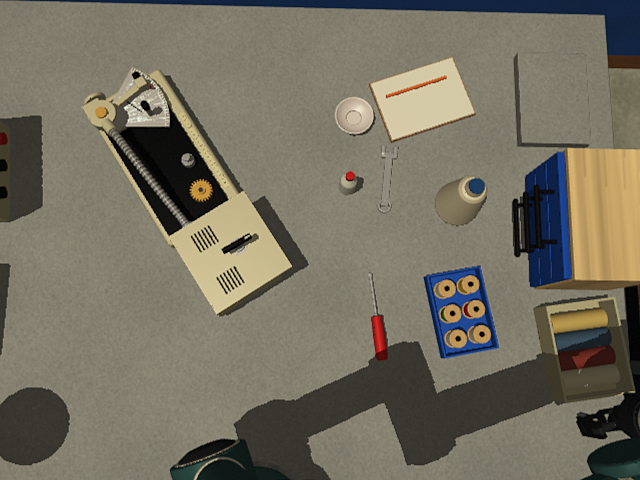

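View pics/s0.png

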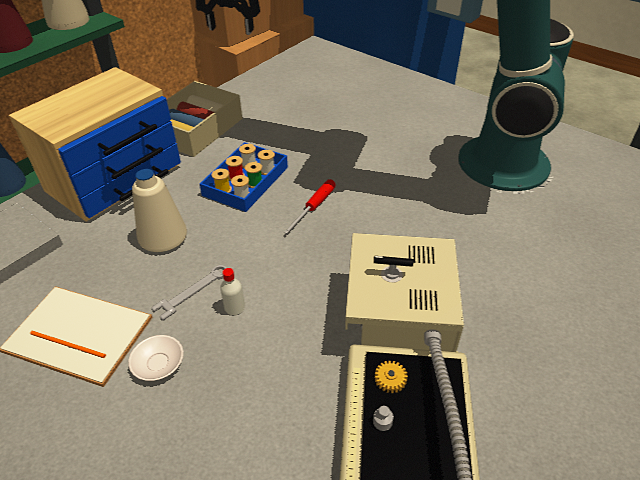

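The top view shows the hood at about (235,250), the bed running up-left (tester +x), and the front on the right-hand side with the handle at about (240,243). Next I'll fit the hood plate and the bar.

Run:
```python
from h import *
for f in('t0','s0'):
    p,w=pts(f); z=w[...,2]
    v,u=np.mgrid[:480,:640]
    roi=(u>150)&(u<310)&(v>170)&(v<330) if f=='t0' else (u>330)&(u<480)&(v>220)&(v<340)
    m=roi&(z>.105)&(z<.122)&(p.min(-1)>60 if f=='t0' else True)
    m=cv2.morphologyEx(m.astype(np.uint8),cv2.MORPH_OPEN,np.ones((3,3)))
    n,l,st,_=cv2.connectedComponentsWithStats(m);k=1+st[1:,4].argmax()
    q=w[l==k]; r=cv2.minAreaRect((q[:,:2]*1000).astype(np.float32)); print(f,'z',np.median(q[:,2]),r)
    b=roi&(z>.138)&(z<.165); q=w[b]; bz=q[:,2].max()
    rb=cv2.minAreaRect((q[:,:2]*1000).astype(np.float32)); print('bar',len(q),bz,np.median(q[:,2]),rb)
```

```text
t0 z 0.11464779776224254 ((548.5195922851562, 58.3189697265625), (189.22361755371094, 180.3838653564453), 33.53371810913086)
bar 209 0.16096269630074114 0.15190044544635997 ((558.775146484375, 41.588863372802734), (14.031332969665527, 63.77436447143555), 32.033782958984375)
s0 z 0.11485401758129243 ((547.7493896484375, 58.94136047363281), (192.09963989257812, 180.49159240722656), 33.53124237060547)
bar 324 0.15770301611579518 0.15108980218184925 ((560.4220581054688, 43.30791091918945), (12.507043838500977, 63.07744598388672), 32.8372917175293)
```

The plate fit gives a tester yaw of 33.5° and an origin of about (0.541, 0.069). The bar comes out at (0.559, 0.042, 0.147), which matches the direct bar measurement. I'm moving over it and turning the jaws by +99°.

Emit:
move_arm(deltas=[[[0,0,0.11],[0.3,0.5,0],-1],[[0,0,0.22],[0.43,0.95,0],-1],[[0,0,0.22],[0.43,0.95,0],-1]])

```text
time: 0.48
tool_pos: [0.3033, -0.5249, 0.2305]
tcp_rot: [-2.925, -1.14, -0.0]
wrist_force: [-0.0, -0.2, 0.5]
width: 0.998
```

Emit:
move_arm(deltas=[[[0,0,0.11],[0.22,0.5,0],-1],[[0,0,0.22],[0.43,0.95,0],-1]])

```text
time: 0.72
tool_pos: [0.3457, -0.4329, 0.231]
tcp_rot: [2.688, 1.627, -0.0]
wrist_force: [1.2, -0.4, -1.0]
width: 1.001
```

Emit:
move_arm(deltas=[[[0,0,0.11],[0.22,0.5,0],-1],[[0,0,0.22],[0.43,0.95,0],-1]])

```text
time: 0.98
tool_pos: [0.389, -0.3374, 0.2312]
tcp_rot: [2.367, 2.065, -0.0]
wrist_force: [0.7, 0.1, 0.3]
width: 1.001
```

Emit:
move_arm(deltas=[[[0,0,0.11],[0.22,0.5,0],-1],[[0,0,0.22],[0.43,0.95,0],-1]])

```text
time: 1.23
tool_pos: [0.4323, -0.2424, 0.2313]
tcp_rot: [1.976, 2.441, -0.0]
wrist_force: [1.5, -0.2, 1.0]
width: 1.001
```

Emit:
move_arm(deltas=[[[0,0,0.11],[0.22,0.5,0],-1],[[0,0,0.22],[0.43,0.95,0],-1],[[0,0,0.22],[0.43,0.95,0],-1]])

```text
time: 1.6
tool_pos: [0.4759, -0.1462, 0.2313]
tcp_rot: [1.527, 2.745, 0.001]
wrist_force: [-0.7, -0.7, -0.1]
width: 1.004
```

Emit:
move_arm(deltas=[[[0,0,0],[0.22,0.5,0],-1],[[0,0,0],[0.43,0.95,0],-1]])

```text
time: 1.85
tool_pos: [0.5183, -0.0539, 0.2313]
tcp_rot: [1.538, 2.738, -0.001]
wrist_force: [-0.1, -0.5, 0.5]
width: 1.005
```

Emit:
move_arm(deltas=[[[0,0,0],[0.22,0.5,0],-1],[[0,0,0],[0.41,0.95,0],-1],[[0,0,0],[0.41,0.95,0],-1],[[0,0,0],[0.41,0.95,0],-1]])

```text
time: 2.35
tool_pos: [0.5586, 0.0404, 0.2309]
tcp_rot: [-1.534, -2.741, 0.002]
wrist_force: [0.5, 0.3, -0.8]
width: 0.998
```

Run:
```python
from h import *
from scipy.spatial.transform import Rotation as R
s=status.read_state(); print(s['time'],s['tool_pos'],s['q'],s['wrist_force'])
m=R.from_rotvec(s['tcp_rot']).as_matrix();print(m,np.degrees(np.arctan2(m[1,1],m[0,1])))
snap('wrist','w1')
p,w=pts('w1');z=w[...,2];q=w[(z>.138)&(z<.16)]
h=np.hypot(q[:,0]-.559,q[:,1]-.042)<.06;q=q[h]
print(len(q),np.median(q[:,2]),cv2.minAreaRect((q[:,:2]*1000).astype(np.float32)))
```

```text
2.35 [0.55861416 0.04043815 0.23087124] [ 2.84810248e-02  4.80791487e-02  1.85241795e+00 -1.17300115e-03
  1.24201224e+00 -5.21344970e-01] [ 0.51720186  0.27818411 -0.81921752]
[[-5.22862428e-01  8.52416623e-01 -8.84481126e-04]
 [ 8.52416932e-01  5.22861439e-01 -1.13581801e-03]
 [-5.05729079e-04 -1.34782325e-03 -9.99998964e-01]] 31.524419553297598
1916 0.15203830625002884 ((556.5032958984375, 42.73421096801758), (12.645258903503418, 64.01156616210938), 31.91172218322754)
```

View pics/w1.png

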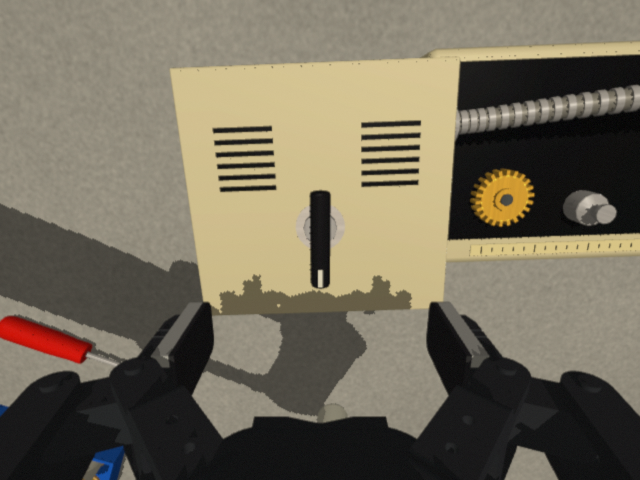

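The wrist view shows the bar at (320,240), lined up with the jaws, and the stem is at its middle. Now I descend, grip and turn clockwise.

Emit:
move_arm(deltas=[[[0,0,0],[-0.01,0,-0.4],-1],[[0,0,0],[-0.01,0,-0.8],-1],[[0,0,0],[-0.01,0,-1.0],-1],[[0,0,0],[-0.01,0,-1.0],-0.5],[[0,0,0],[-0.01,0,-1.0],0],[[0,0,0],[-0.01,0,-1.0],1],[[0,0,0],[-0.01,0,-1.0],1],[[0,0,0],[-0.01,0,-1.0],1],[[0,0,0],[-0.01,0,-1.0],1],[[0,0,0],[-0.01,0,-1.0],1]], grip_force=40)

```text
time: 3.65
tool_pos: [0.5581, 0.0415, 0.1327]
tcp_rot: [1.531, 2.742, -0.0]
wrist_force: [-2.5, -2.1, 6.9]
width: 0.131
```

Run:
```python
from h import *
s=status.read_state(); print(s)
```

```text
{'time': 3.65, 'q': array([ 3.03914749e-02,  1.29408328e-01,  1.95446103e+00, -1.10236076e-03,
        1.05654941e+00, -5.21317240e-01]), 'joint_vel': array([ 7.32703319e-05, -5.14587551e-04,  3.35212697e-04,  1.43328285e-03,
       -1.70389036e-03,  1.09355680e-03]), 'joint_torque': array([ 1.17186684e+00, -3.76782060e+01, -3.20764339e+01,  6.31609317e-01,
       -8.54074247e-01, -3.78069803e-03]), 'tool_pos': array([0.55808488, 0.04154388, 0.13267636]), 'tcp_rot': array([ 1.53092873e+00,  2.74161195e+00, -3.45484055e-04]), 'wrist_force': array([-2.52130506, -2.12849818,  6.87675603]), 'torque': array([-0.3051937 ,  0.38676082, -0.03285988]), 'width': 0.13140328014058555}
```

Emit:
move_arm(deltas=[[[0,0,0],[0,0,-0.04],1],[[0,0,-0.05],[0,0,-0.04],1],[[0,0,-0.15],[0,0,-0.04],1],[[0,0,-0.25],[0,0,-0.04],1],[[0,0,-0.35],[0,0,-0.04],1],[[0,0,-0.45],[0,0,-0.04],1],[[0,0,-0.55],[0,0,-0.04],1],[[0,0,-0.65],[0,0,-0.04],1],[[0,0,-0.75],[0,0,-0.04],1],[[0,0,-0.85],[0,0,-0.04],1],[[0,0,-0.9],[0,0,-0.04],1],[[0,0,-0.9],[0,0,-0.04],1],[[0,0,-0.9],[0,0,-0.04],1]])

```text
time: 5.28
tool_pos: [0.5568, 0.0418, 0.1323]
tcp_rot: [2.946, 1.091, -0.003]
wrist_force: [-16.8, -1.9, 28.6]
width: 0.134
```

Run:
```python
from h import *
from scipy.spatial.transform import Rotation as R
s=status.read_state(); print(s['tool_pos'],s['q'],s['wrist_force'],s['torque'])
m=R.from_rotvec(s['tcp_rot']).as_matrix();print(m,np.degrees(np.arctan2(m[1,1],m[0,1])))
p,d=snap('wrist','w2'); snap('top','t2')
t=cv2.imread('pics/t2.png')[140:340,120:360]
cv2.imwrite('pics/c2.png',np.hstack([cv2.resize(cv2.imread('pics/w2.png'),(400,300)),cv2.resize(t,(360,300))]))
```

```text
[0.55675283 0.04178403 0.1323159 ] [ 3.06737202e-02  1.29102891e-01  1.95553944e+00 -6.94989995e-04
  1.05849744e+00  8.92457105e-01] [-16.81218853  -1.89409833  28.55865772] [-0.34268747  2.60045354  0.02892971]
[[ 7.58781538e-01  6.51343414e-01 -1.52770469e-03]
 [ 6.51343279e-01 -7.58782912e-01 -6.52927263e-04]
 [-1.58447608e-03 -4.99631026e-04 -9.99998620e-01]] -49.35702757123886
```

View pics/c2.png

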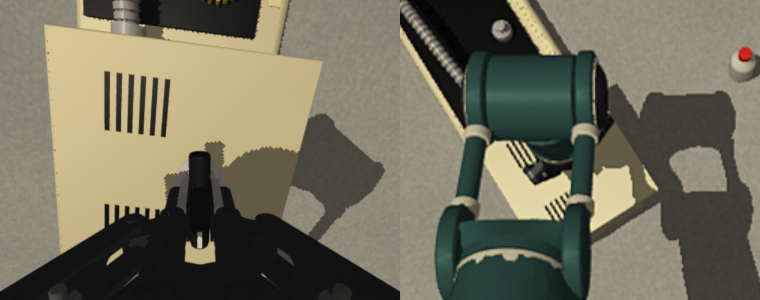

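The handle has followed the turn to about 1.4 rad: J went from 31.5° to -49.4° and the bar is still between the pads. The tip is resting lightly on the boss, so I'll relieve that first. Then I raise the hood along its arc to about 0.26 rad.

Emit:
move_arm(deltas=[[[0,0,0],[-0.01,0,0.05],1],[[0,0,0],[-0.01,0,0.05],1],[[-0.035,-0.023,0],[-0.05,0.065,0.12],1],[[-0.07,-0.046,0],[-0.095,0.13,0.19],1],[[-0.104,-0.069,0],[-0.14,0.2,0.245],1],[[-0.138,-0.091,0],[-0.187,0.268,0.298],1],[[-0.138,-0.091,0],[-0.187,0.268,0.298],1],[[-0.138,-0.091,0],[-0.187,0.268,0.298],1],[[-0.138,-0.091,0],[-0.187,0.268,0.298],1]], grip_force=50)

```text
time: 6.5
tool_pos: [0.5387, 0.0684, 0.1568]
tcp_rot: [2.709, 1.002, 0.084]
wrist_force: [-3.5, -2.6, 3.2]
width: 0.134
```

Run:
```python
from h import *
s=status.read_state(); print(s['tool_pos'],s['q'],s['wrist_force'],s['torque'],s['width'])
snap('scene','s3'); c=cv2.imread('pics/s3.png')[150:400,250:550]
cv2.imwrite('pics/c3.png',cv2.resize(c,(720,600)))
p,w=pts('s3');O=np.array([.5413,.069,0]);a=np.radians(33.5);X=np.array([np.cos(a),np.sin(a),0]);Y=np.array([-np.sin(a),np.cos(a),0])
q=(w-O);tx=q@X;ty=q@Y;z=w[...,2]
m=(abs(tx-75)<12)&(ty>-110)&(ty<75)&(z>.1)&(p.min(-1)>70) if 0 else (abs(tx*1000-70)<20)&(ty*1000>-110)&(ty*1000<75)&(z>.1)
for lo in range(-110,75,12):
    k=m&(abs(ty*1000-lo)<6)
    if k.sum(): print(lo,k.sum(),np.median(z[k]))
```

```text
[0.53865329 0.06837078 0.15683866] [ 0.23483638  0.02442743  2.04233645 -0.28926951  1.00529979  1.24467742] [-3.49140694 -2.64569563  3.17855124] [-0.41277713  0.63926425 -0.18932499] 0.13407620421708227
-86 14 0.12628802848293186
-74 195 0.14632647365407217
-62 201 0.15404276448251175
-50 198 0.15079599542843491
-38 196 0.1475882468106155
-26 193 0.1449849566276127
-14 195 0.14153435955273094
-2 194 0.13833914291418262
10 192 0.13546509869413206
22 173 0.13237053287807005
34 174 0.129285100223488
46 162 0.12634261980283074
58 157 0.12349909075970422
70 138 0.12037522785579274
```

View pics/c3.png

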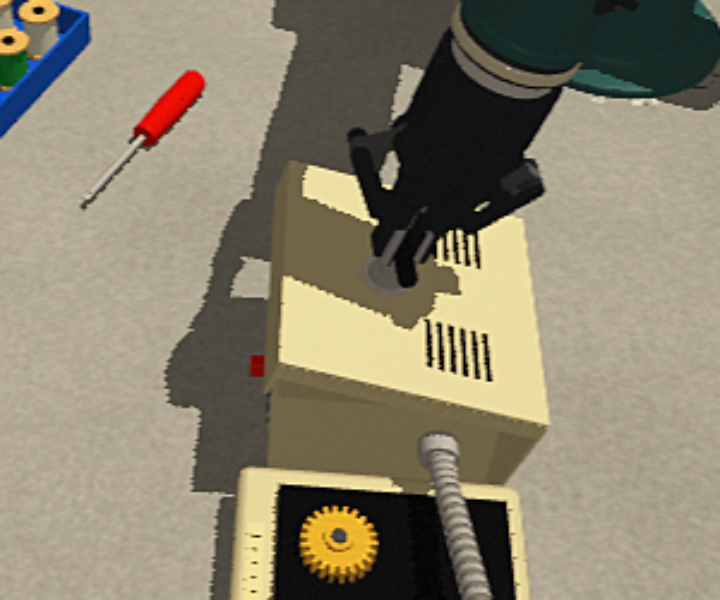

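The hood stands at about 0.25 rad by its slope (0.2545 mm/mm), and the red tab now shows at crop (257,366), full-image (357,302). I'll let go, back off along the stem and measure the tab.

Emit:
move_arm(deltas=[[[0,0,0],[0,0,0],0],[[0,0,0],[0,0,0],-0.3],[[0,0,0],[0,0,0],-0.3],[[0,0,0],[0,0,0],-0.3],[[0,0,0],[-0.04,0.06,0.3],-0.3],[[0,0,0],[-0.08,0.12,0.58],-0.3],[[0,0,0],[-0.08,0.12,0.58],-0.3]])

```text
time: 7.42
tool_pos: [0.5328, 0.0816, 0.218]
tcp_rot: [2.707, 1.002, 0.094]
wrist_force: [1.0, 0.5, -0.1]
width: 0.654
```

```bash
cat >> h.py <<'E'
O=np.array([.5413,.069,0]);_a=np.radians(33.5);X=np.array([np.cos(_a),np.sin(_a),0]);Y=np.array([-np.sin(_a),np.cos(_a),0])
def tester(w): q=w-O; return np.stack([q@X,q@Y,w[...,2]],-1)*1000
def world(x,y,z): return O+X*x/1000+Y*y/1000+np.array([0,0,z/1000])
def slope(f):
    p,w=pts(f);t=tester(w);m=(abs(t[...,0]-70)<18)&(t[...,1]>-110)&(t[...,1]<75)&(t[...,2]>112)
    return t[m]
E
python3 - <<'E'
from h import *
s=status.read_state(); print(s['tool_pos'],s['tcp_rot'],s['q'],s['wrist_force'])
snap('scene','s4');p,w=pts('s4');t=tester(w);p=p.astype(int)
m=(p[...,0]>90)&(p[...,1]<50)&(p[...,2]<50)&(abs(t[...,0]-45)<40)&(abs(t[...,1]+85)<30)
q=t[m];print(len(q),q.min(0),np.median(q,0),q.max(0))
q=slope('s4');k=q[q[:,1]>-60];print('hood',np.arctan(-np.polyfit(k[:,1],k[:,2],1)[0]))
for c in [(10,-140,160),(10,-92,82),(15,-92,82)]: print(c,world(*c))
E
```

```text
[0.53284451 0.08160281 0.21803674] [2.70723216 1.00198491 0.09415618] [ 0.26314207 -0.03994032  1.98724788 -0.27409833  1.11986257  1.23582921] [ 1.00180498  0.46881161 -0.08896581]
52 [ 36.5255581  -90.05085185  81.25816627] [ 46.54575975 -85.07054981  92.11359881] [ 48.51003879 -81.02737439  95.29273545]
hood 0.24872833266340313
(10, -140, 160) [ 0.62691004 -0.04222465  0.16      ]
(10, -92, 82) [ 0.60041706 -0.00219813  0.082     ]
(15, -92, 82) [6.0458649e-01 5.6155915e-04 8.2000000e-02]
```

Run:
```python
from h import *
from scipy.spatial.transform import Rotation as R
s=status.read_state()
y=X; z=Y*np.sin(.4)+np.array([0,0,-np.cos(.4)]); x=np.cross(y,z)
T=R.from_matrix(np.stack([x,y,z],1)); d=(T*R.from_rotvec(s['tcp_rot']).inv()).as_rotvec()
print(d/(np.pi/2), np.linalg.norm(d)); 
for c in [(10,-125,170),(10,-92,82)]: print(c,(world(*c)-s['tool_pos'])*10)
```

```text
[0.32083274 0.13570215 0.93302709] 1.5644124183327408
(10, -125, 170) [ 0.86876169 -1.10888555 -0.46185813]
(10, -92, 82) [ 0.68662249 -0.83370323 -1.34185813]
```

Emit:
move_arm(deltas=[[[0.032,0.014,0.093],[0.1,-0.1,0.1],0],[[0.064,0.027,0.187],[0.25,-0.3,0.2],0.5],[[0.096,0.041,0.28],[0.4,-0.5,0.2],1],[[0.128,0.054,0.373],[0.6,-0.7,0.2],1],[[0.16,0.068,0.467],[0.8,-0.9,0.1],1],[[0.192,0.081,0.56],[0.87,-1.0,0],1],[[0.225,0.095,0.653],[0.87,-1.0,0],1],[[0.257,0.109,0.746],[0.87,-1.0,0],1],[[0.289,0.122,0.84],[0.87,-1.0,0],1],[[0.321,0.136,0.933],[0.87,-1.0,0],1],[[0.321,0.136,0.933],[0.87,-1.0,0],1],[[0.321,0.136,0.933],[0.87,-1.0,0],1]])

```text
time: 8.98
tool_pos: [0.6173, -0.0192, 0.2139]
tcp_rot: [-1.318, -2.445, -0.262]
wrist_force: [0.2, 0.2, 0.5]
width: 0.005
```

Run:
```python
from h import *
from scipy.spatial.transform import Rotation as R
s=status.read_state(); print(s['tool_pos'],tester(s['tool_pos']),s['q'],s['width'])
print(R.from_rotvec(s['tcp_rot']).as_matrix())
for c in [(10,-125,170),(10,-110,125),(10,-92,82)]: print(c,(world(*c)-s['tool_pos'])*10)
```

```text
[ 0.61733655 -0.0192184   0.21385268] [  14.71480352 -115.53145311  213.85268204] [-0.22256586  0.34710264  1.5801759   0.27010263  1.51302597 -0.86134134] 0.004887771649068141
[[-0.50637234  0.83484714 -0.21591041]
 [ 0.77026331  0.55047216  0.32198575]
 [ 0.38766155 -0.00326319 -0.921796  ]]
(10, -125, 170) [ 0.01294433 -0.10497961 -0.43852682]
(10, -110, 125) [-0.06984621  0.02010326 -0.88852682]
(10, -92, 82) [-0.16919487  0.17020271 -1.31852682]
```

Emit:
move_arm(deltas=[[[0,0,0],[0.01,-0.1,-0.2],1],[[0,0,0],[0.01,-0.1,-0.44],1],[[0,0,0],[-0.03,-0.04,-0.7],1],[[0,0,0],[-0.07,0.02,-0.89],1],[[0,0,0],[-0.07,0.02,-0.89],1]])

```text
time: 9.6
tool_pos: [0.6087, -0.0167, 0.1237]
tcp_rot: [-1.313, -2.444, -0.26]
wrist_force: [0.2, 0.9, 0.3]
width: 0.004
```

Emit:
move_arm(deltas=[[[0,0,0],[-0.05,0.08,-0.22],1],[[0,0,0],[-0.1,0.15,-0.43],1],[[0,0,0],[-0.1,0.15,-0.43],1]])

```text
time: 9.98
tool_pos: [0.5998, -0.0019, 0.0824]
tcp_rot: [-1.314, -2.446, -0.261]
wrist_force: [0.7, 0.4, 0.4]
width: -0.0
```

Run:
```python
from h import *
s=status.read_state(); print(tester(s['tool_pos']),s['wrist_force'])
snap('scene','s5');snap('wrist','w5')
c=cv2.imread('pics/s5.png')[230:380,290:470]
cv2.imwrite('pics/c5.png',np.hstack([cv2.resize(c,(400,333)),cv2.resize(cv2.imread('pics/w5.png'),(400,333))]))
```

```text
[  9.67870218 -91.44161789  82.39155681] [0.70203416 0.36263954 0.4044548 ]
```

View pics/c5.png

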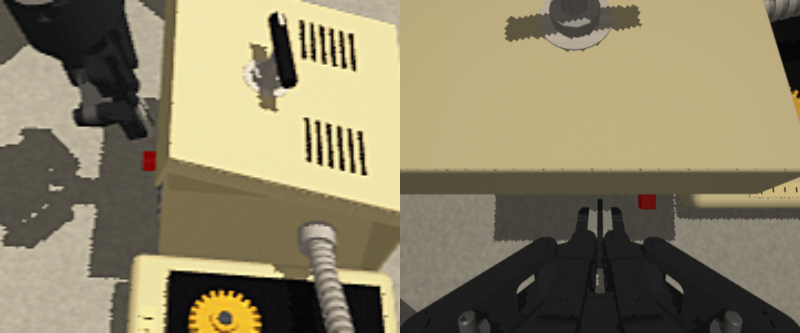

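The fingertips stand beside the red tab, on its -x side and clear of the lip. Now I push along +x.

Emit:
move_arm(deltas=[[[0,0,0],[0.083,0.055,0],1],[[0,0,0],[0.125,0.083,0],1],[[0,0,0],[0.167,0.11,0],1],[[0,0,0],[0.209,0.138,0],1],[[0,0,0],[0.25,0.166,0],1],[[0,0,0],[0.275,0.182,0],1],[[0,0,0],[0.275,0.182,0],1]])

```text
time: 10.95
tool_pos: [0.6293, 0.0158, 0.0833]
tcp_rot: [-1.316, -2.449, -0.264]
wrist_force: [2.0, -2.9, 2.6]
width: 0.001
```

```bash
cat > m.py <<'E'
from h import *
import sys
s=status.read_state(); print(tester(s['tool_pos']),s['wrist_force']@X,s['wrist_force']@Y)
f=sys.argv[1];snap('scene',f);p,w=pts(f);t=tester(w);p=p.astype(int)
m=(p[...,0]>90)&(p[...,1]<50)&(p[...,2]<50)&(abs(t[...,0]-45)<40)&(abs(t[...,1]+85)<30)
q=t[m];print(len(q),q.min(0),np.median(q,0),q.max(0))
q=slope(f);k=q[(q[:,1]>-60)&(q[:,1]<60)];print('hood',np.arctan(-np.polyfit(k[:,1],k[:,2],1)[0]))
E
python3 m.py s6
```

```text
[ 44.04804672 -92.9399926   83.34928433] 0.07304576622105442 -3.4961508948131788
47 [ 51.41769053 -89.23970261  82.00532178] [ 59.34163414 -85.27969841  92.534577  ] [ 82.37332107 -80.84402296 123.32894781]
hood 0.2496788376598436
```

Emit:
move_arm(deltas=[[[0,0,0],[0.042,0.028,0],1],[[0,0,0],[0.067,0.044,0],1],[[0,0,0],[0.067,0.044,0],1]])

```text
time: 11.38
tool_pos: [0.6339, 0.0189, 0.0833]
tcp_rot: [-1.313, -2.448, -0.258]
wrist_force: [-1.8, -7.0, 5.7]
width: -0.002
```

```bash
python3 m.py s7
```

```text
[ 49.5996034  -92.88467268  83.25048607] -5.403860455656869 -4.854619696518853
55 [ 55.65637691 -90.23912306  81.76930912] [ 64.86369206 -85.05326725  91.98385762] [ 84.45255915 -76.90614198 125.94695973]
hood 0.24837284857887795
```

The tab has moved by about 18 mm to roughly 20.8 mm and the force is rising at the stop, well past 14 mm. I'm backing off and returning to the bar.

Emit:
move_arm(deltas=[[[0,0,0],[-0.08,-0.05,0],1],[[0,0,0],[0.0,-0.15,0.2],1],[[0,0,0],[0.1,-0.3,0.6],1],[[0,0,0],[0.1,-0.3,1.0],1],[[0,0,0],[0.1,-0.3,1.0],1]])

```text
time: 12.05
tool_pos: [0.6468, -0.0091, 0.1868]
tcp_rot: [-1.315, -2.452, -0.268]
wrist_force: [0.7, -0.1, 0.7]
width: -0.001
```

Emit:
move_arm(deltas=[[[0,0,0],[0,0,0.5],1],[[-0.032,-0.014,-0.093],[-0.1,0.1,0.5],1],[[-0.064,-0.027,-0.187],[-0.2,0.2,0.5],0.5],[[-0.096,-0.041,-0.28],[-0.4,0.3,0.5],0.2],[[-0.128,-0.054,-0.373],[-0.6,0.5,0.5],-0.3],[[-0.16,-0.068,-0.467],[-0.8,0.7,0.5],-0.3],[[-0.192,-0.081,-0.56],[-1.0,0.8,0.5],-0.3],[[-0.225,-0.095,-0.653],[-1.0,0.9,0.5],-0.3],[[-0.257,-0.109,-0.746],[-1.0,0.9,0.5],-0.3],[[-0.289,-0.122,-0.84],[-1.0,0.9,0.5],-0.3],[[-0.321,-0.136,-0.933],[-1.0,0.9,0.5],-0.3],[[-0.321,-0.136,-0.933],[-1.0,0.9,0.5],-0.3]])

```text
time: 13.55
tool_pos: [0.5433, 0.0817, 0.2306]
tcp_rot: [2.707, 1.01, 0.079]
wrist_force: [-0.5, -0.8, -0.1]
width: 0.649
```

Run:
```python
from h import *
s=status.read_state(); print(s['tool_pos'],s['tcp_rot'],s['q'],s['wrist_force'])
for g in([.5328,.0816,.218],[.5387,.0684,.158]): print((np.array(g)-s['tool_pos'])*10)
snap('wrist','w8'); p,w=pts('w8'); t=tester(w); m=(p.max(-1)<60)&(np.linalg.norm(t-[0,3,170],axis=-1)<40)
q=t[m];print(len(q),q.min(0),np.median(q,0),q.max(0),cv2.minAreaRect(q[:,:2].astype(np.float32)))
```

```text
[0.54326369 0.08171144 0.23058574] [2.70730905 1.00969408 0.07922001] [ 0.25715262 -0.02341284  1.94670042 -0.26787433  1.15108681  1.21545607] [-0.51600523 -0.8227971  -0.0523148 ]
[-0.1046369  -0.00111443 -0.12585741]
[-0.0456369  -0.13311443 -0.72585741]
2141 [-32.07174176  -9.18349674 145.85340058] [  3.92245542   6.04299188 175.75966609] [ 31.46647999  14.25523805 179.33422002] ((0.18105506896972656, 1.3404550552368164), (63.38460159301758, 19.238306045532227), 6.806167125701904)
```

View pics/w8.png

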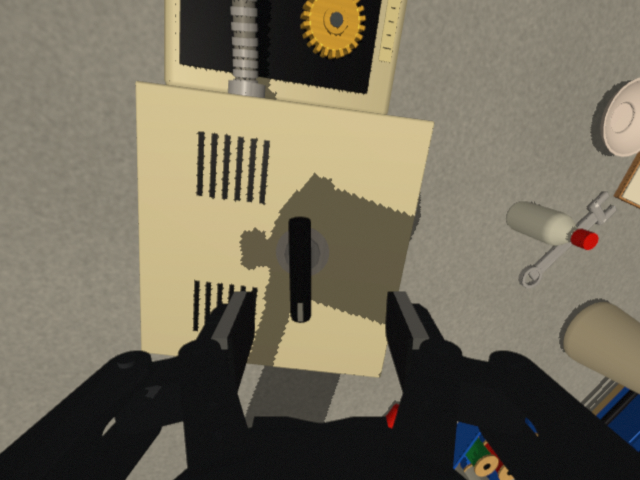

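The bar is where expected: middle at about (300,270) in the image, tester (0,1,~176 top). I re-grip with the same pose as before.

Emit:
move_arm(deltas=[[[0,0,0],[-0.1,0,-0.12],-0.3],[[0,0,0],[-0.08,-0.06,-0.4],-0.3],[[0,0,0],[-0.047,-0.133,-0.73],-0.3],[[0,0,0],[-0.047,-0.133,-0.73],-0.3],[[0,0,0],[-0.047,-0.133,-0.73],0.5],[[0,0,0],[-0.047,-0.133,-0.73],1],[[0,0,0],[-0.047,-0.133,-0.73],1],[[0,0,0],[-0.047,-0.133,-0.73],1],[[0,0,0],[-0.047,-0.133,-0.73],1]], grip_force=50)

```text
time: 14.72
tool_pos: [0.5409, 0.0672, 0.1608]
tcp_rot: [2.708, 1.002, 0.087]
wrist_force: [-0.4, 0.3, 2.0]
width: 0.13
```

Emit:
move_arm(deltas=[[[-0.04,-0.026,0],[-0.058,0.088,0.055],1],[[-0.08,-0.053,0],[-0.117,0.177,0.103],1],[[-0.12,-0.079,0],[-0.18,0.27,0.14],1],[[-0.159,-0.105,0],[-0.241,0.364,0.173],1],[[-0.2,-0.132,0],[-0.305,0.46,0.195],1],[[-0.239,-0.158,0],[-0.37,0.559,0.209],1],[[-0.239,-0.158,0],[-0.37,0.559,0.209],1],[[-0.239,-0.158,0],[-0.37,0.559,0.209],1]])

```text
time: 15.72
tool_pos: [0.5035, 0.1236, 0.1817]
tcp_rot: [2.291, 0.848, 0.207]
wrist_force: [-2.6, 1.9, 4.8]
width: 0.13
```

```bash
python3 m.py s9; python3 -c "
from h import *
s=status.read_state();print(s['tool_pos'],s['tcp_rot'],s['q'],s['wrist_force'],s['width'])"
```

```text
[ -1.36263675  66.33797178 181.66628547] -1.1227073368350315 2.977643002644015
70 [ 49.67089162 -89.32917178  80.65988928] [ 57.50453459 -82.79842015  92.32821024] [ 60.90223741 -77.17535756  96.45813822]
hood 0.3980563714873623
[0.50366273 0.12343012 0.18166353] [2.29114517 0.84787961 0.20681178] [ 0.63891363  0.04211914  2.12229138 -0.78686187  1.16436857  1.89538729] [-3.51795839  0.67950552  4.80767382] 0.12397679099024816
```

View pics/s9.png

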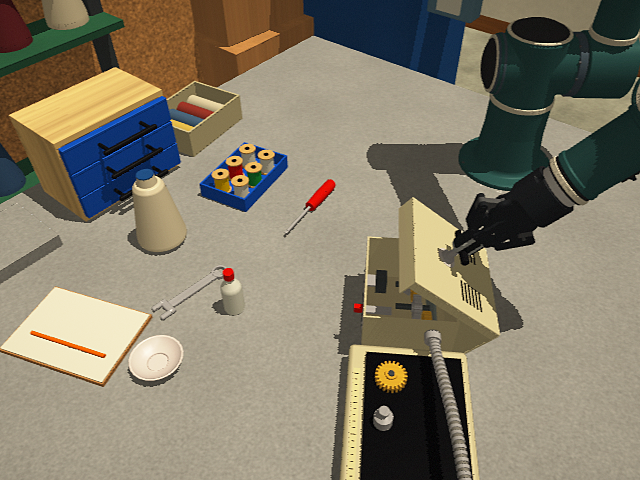

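The hood is well up (about 0.7 rad), held by the handle and free of the catch; the loose things look unmoved. I take it on to about 0.9, then let go and retreat.

Emit:
move_arm(deltas=[[[-0.027,-0.018,0],[-0.057,0.087,0.005],1],[[-0.054,-0.036,0],[-0.115,0.173,0],1],[[-0.08,-0.053,0],[-0.172,0.26,-0.01],1],[[-0.08,-0.053,0],[-0.172,0.26,-0.01],1],[[-0.08,-0.053,0],[-0.172,0.26,-0.01],1]])

```text
time: 16.4
tool_pos: [0.4867, 0.149, 0.1811]
tcp_rot: [2.149, 0.795, 0.24]
wrist_force: [-4.1, 1.1, 6.6]
width: 0.131
```

Emit:
move_arm(deltas=[[[0,0,0],[0,0,0],0],[[0,0,0],[0,0,0],-0.3],[[0,0,0],[0,0,0],-0.3],[[0,0,0],[0,0,0],-0.3],[[0,0,0],[-0.14,0.21,0.23],-0.3],[[0,0,0],[-0.29,0.44,0.46],-0.3],[[0,0,0],[-0.29,0.44,0.7],-0.3],[[0,0,0],[-0.29,0.44,1.0],1],[[0,0,0],[-0.29,0.44,1.0],1],[[0,0,0],[-0.29,0.44,1.0],1]])

```text
time: 17.65
tool_pos: [0.4571, 0.1923, 0.2795]
tcp_rot: [2.151, 0.795, 0.238]
wrist_force: [-0.5, 0.4, -0.3]
width: 0.013
```

Run:
```python
from h import *
from scipy.spatial.transform import Rotation as R
s=status.read_state(); print(s['tool_pos'],tester(s['tool_pos']),s['q'],s['wrist_force'])
snap('top','t10');p,w=pts('t10');t=tester(w)
for lo in range(-30,170,10):
    k=(abs(t[...,0]-60)<25)&(abs(t[...,1]-lo)<5)&(t[...,2]>120)&(t[...,2]<235)
    if k.sum()>5: print(lo,k.sum(),np.percentile(t[...,2][k],[10,50,95]))
y=X; z=np.array([0,0,-1.]); x=np.cross(y,z)
for sg in(1,-1):
  for ang in (33.5,-56.5):
    a=np.radians(ang);y=sg*np.array([np.cos(a),np.sin(a),0]);x=np.cross(y,z)
    d=(R.from_matrix(np.stack([x,y,z],1))*R.from_rotvec(s['tcp_rot']).inv()).as_rotvec();print(sg,ang,d/(np.pi/2))
print((world(0,0,250)-s['tool_pos'])*10,(world(0,-20,175)-s['tool_pos'])*10)
```

```text
[0.45707842 0.19231673 0.27947176] [ -2.16811944 149.31707809 279.47175943] [ 0.87483155  0.02374865  2.01643833 -0.8176608   1.47010218  1.98380999] [-0.50631236  0.38571069 -0.29431353]
0 11 [145.18897058 149.19182789 197.14386622]
10 149 [195.83341964 200.38211672 205.87729813]
20 144 [204.93623707 209.2070762  214.0510555 ]
30 141 [212.73481463 215.82357155 219.55242129]
40 129 [202.95025086 207.93419622 213.31786143]
50 124 [190.47114057 196.22879014 202.20433701]
60 121 [179.72840992 184.33226218 190.42418039]
70 119 [167.49954931 172.87371604 179.71829004]
80 112 [156.74494446 161.61427182 166.80251954]
90 113 [144.8045198  150.30533924 155.7037791 ]
100 102 [134.0231249  139.83747065 144.81206756]
110 84 [122.15063353 127.71245783 132.82251838]
120 12 [120.48726091 121.53625421 124.46075691]
1 33.5 [0.15564045 0.57490086 0.85962117]
1 -56.5 [ 0.47520842  0.27272391 -0.07384837]
-1 33.5 [ 0.59351156 -0.16067884 -1.00465157]
-1 -56.5 [-0.40083521  0.69843626  1.75222534]
[ 0.84221582 -1.23316729 -0.29471759] [ 0.95260322 -1.39994446 -1.04471759]
```

The hood holds at about 0.86 rad by slope, with its top corner at (y 33, z 216). I'll finish by pushing the lip backward with closed fingers pointing down from the front.

Emit:
move_arm(deltas=[[[0.016,0.057,0.086],[0,0,0],1],[[0.031,0.115,0.172],[0.1,-0.1,0],1],[[0.047,0.172,0.258],[0.2,-0.2,0],1],[[0.062,0.23,0.344],[0.3,-0.35,0],1],[[0.078,0.287,0.43],[0.4,-0.5,0],1],[[0.093,0.345,0.516],[0.55,-0.6,0],1],[[0.109,0.402,0.602],[0.7,-0.75,0],1],[[0.124,0.46,0.688],[0.8,-0.9,0],1],[[0.14,0.517,0.774],[0.9,-1.0,0],1],[[0.156,0.575,0.86],[0.9,-1.0,0],1],[[0.156,0.575,0.86],[0.9,-1.0,0],1],[[0.156,0.575,0.86],[0.9,-1.0,0],1]])

```text
time: 19.2
tool_pos: [0.5464, 0.0928, 0.2787]
tcp_rot: [-1.489, -2.764, 0.001]
wrist_force: [-0.2, 0.2, 0.3]
width: 0.003
```

Emit:
move_arm(deltas=[[[0,0,0],[0.1,-0.3,0],1],[[0,0,0],[0.19,-0.61,0],1],[[0,0,0],[0.19,-0.61,0],1],[[0,0,0],[0.19,-0.61,-0.4],1],[[0,0,0],[0.19,-0.61,-0.8],1],[[0,0,0],[0.19,-0.61,-1.0],1],[[0,0,0],[0.19,-0.61,-1.0],1]])

```text
time: 20.08
tool_pos: [0.5645, 0.0328, 0.1784]
tcp_rot: [-1.484, -2.765, 0.001]
wrist_force: [-0.2, 0.8, -0.7]
width: 0.004
```

Run:
```python
from h import *
from scipy.spatial.transform import Rotation as R
s=status.read_state(); print(s['tool_pos'],tester(s['tool_pos']),s['q'],s['wrist_force']); print(R.from_rotvec(s['tcp_rot']).as_matrix()[:,1:])
```

```text
[0.5645442  0.03276797 0.17840419] [ -0.61478524 -43.04271214 178.40419032] [ 1.30811042e-02  1.00186354e-01  1.89638624e+00  1.51479790e-03
  1.14891934e+00 -5.73281697e-01] [-0.23334197  0.78596368 -0.72910877]
[[ 0.83329837 -0.00391658]
 [ 0.55281772  0.00133087]
 [-0.00252797 -0.99999144]]
```

Emit:
move_arm(deltas=[[[0,0,0],[-0.11,0.167,0],1],[[0,0,0],[-0.193,0.292,0],1],[[0,0,0],[-0.248,0.375,0],1],[[0,0,0],[-0.304,0.459,0],1],[[0,0,0],[-0.359,0.542,0],1],[[0,0,0],[-0.414,0.626,0],1],[[0,0,0],[-0.469,0.709,0],1],[[0,0,0],[-0.524,0.792,0],1],[[0,0,0],[-0.58,0.876,0],1],[[0,0,0],[-0.62,0.94,0],1],[[0,0,0],[-0.65,0.985,0],1],[[0,0,0],[-0.65,0.985,0],1],[[0,0,0],[-0.65,0.985,0],1]])

```text
time: 21.7
tool_pos: [0.5011, 0.1305, 0.1798]
tcp_rot: [-1.486, -2.766, -0.001]
wrist_force: [-0.0, 0.1, -1.1]
width: 0.0
```

```bash
cat > n.py <<'E'
from h import *
import sys
s=status.read_state(); print(tester(s['tool_pos']),s['wrist_force'],s['wrist_force']@Y)
f=sys.argv[1];snap('top',f);p,w=pts(f);t=tester(w)
for lo in range(40,200,10):
    k=(abs(t[...,0]-65)<20)&(abs(t[...,1]-lo)<5)&(t[...,2]>25)&(t[...,2]<235)
    if k.sum()>5: print(lo,k.sum(),np.percentile(t[...,2][k],[10,50,95]))
E
python3 n.py t11
```

```text
[  0.44119207  73.48238202 179.800221  ] [-0.00270584  0.13384624 -1.05900721] 0.11310593258717495
40 51 [61.1945039  87.20829262 93.52734653]
150 7 [ 94.34404517  97.8207974  110.38818065]
160 22 [60.49374368 72.57927347 89.29580504]
170 7 [47.86828526 56.26029224 57.44073722]
```

Emit:
move_arm(deltas=[[[0,0,0],[0.06,-0.09,0.1],1],[[0,0,0],[0.11,-0.17,0.5],1],[[0,0,0],[0.11,-0.17,1.0],1],[[0,0,0],[0.11,-0.17,1.0],1]])

```text
time: 22.25
tool_pos: [0.516, 0.1132, 0.2865]
tcp_rot: [1.484, 2.76, 0.012]
wrist_force: [0.0, 0.3, -0.4]
width: 0.001
```

```bash
python3 n.py t12; python3 -c "
from h import *
snap('scene','s12');a=cv2.imread('pics/s12.png');b=cv2.imread('pics/t12.png');cv2.imwrite('pics/c12.png',np.hstack([cv2.resize(a,(400,300)),cv2.resize(b,(400,300))]))"
```

```text
[  3.29590046  50.79042368 286.45957266] [ 0.02260997  0.3348168  -0.40052554] 0.2667197075338995
40 40 [60.38592938 85.69528036 92.57486975]
120 6 [197.32521999 201.869846   212.90175584]
130 26 [162.33023376 175.55229791 189.2670547 ]
140 45 [128.73810177 141.09095207 157.84221396]
150 42 [ 96.59805643 109.80334529 124.66207934]
160 38 [60.05754448 73.64436952 91.0427622 ]
170 9 [46.7454942  53.20371255 55.53491638]
```

View pics/c12.png

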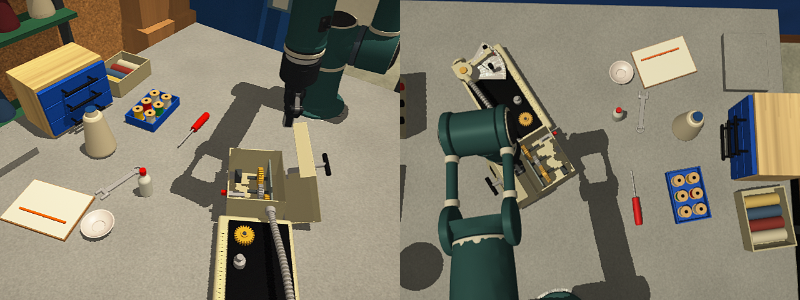

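The hood stands open at about 1.27 rad (slope 3.2), the gears are exposed and the other things are in place. I'll move farther off, let everything settle, check once more and hand in.

Emit:
move_arm(deltas=[[[0,0,0],[0.2,-0.4,0.2],1],[[0,0,0],[0.3,-0.8,0.2],1],[[0,0,0],[0.3,-0.8,0.2],1],[[0,0,0],[0.3,-0.8,0.2],1],[[0,0,0],[0.3,-0.8,0.2],1]])

```text
time: 22.98
tool_pos: [0.5416, 0.0342, 0.2991]
tcp_rot: [-1.484, -2.766, -0.001]
wrist_force: [0.3, -0.2, 1.0]
width: 0.001
```

```bash
python3 n.py t13; python3 -c "
from h import *
s=status.read_state();print(s['wrist_force'],abs(s['joint_vel']).max());print(order.finish_job())"
```

```text
[-18.99066445 -29.19265308 299.07865658] [ 0.31712449 -0.24121647  0.96508434] -0.37617972803693356
40 50 [60.91960784 87.4887     93.21927688]
70 83 [ 35.44427461  77.09574051 111.84328776]
80 21 [ 27.06291584 209.47671843 212.47731535]
90 155 [ 26.33203166 210.33572871 214.79836541]
100 123 [ 27.06355077 210.11683118 217.487646  ]
110 17 [214.99802221 217.18699845 220.08981704]
[ 0.41575464  1.03758131 -0.58832596] 0.005389750762495963
the job is handed in; nothing more can be done
None
```

The hood is open and the job is handed in; the robot finished at about 23 s of the 58 s allowed, and no verdict is reported.

1. **T-handle:** I gripped the bar and turned it clockwise to about 1.4 rad.
2. **First raise:** The hood stood at about 0.25 rad by its measured slope, with the catch still at about 2–3 mm.
3. **Catch:** I pushed the red tab to about 21 mm with closed fingers, until the force began to rise at the stop.
4. **Opening:** I lifted the hood by the bar to about 0.86 rad, let go, and pushed the lip back from the front.

**Last checks:**
- **Hood angle:** By slope it stood at about 1.27 rad after I let go. In the last depth reading the lip and top edge were still up (about y 80–110, z 210–217). The back of the hood plate was hidden from that view, so the slope was not measured again.
- **Robot:** It was clear of everything, with about 1 N at the wrist (noise level) and no motion.
- **Other things:** They looked unmoved in the pictures, but I did not measure their positions.

**Disagreements along the way:**
- **Fingertips on the boss:** While turning the handle they rested on the boss under it. The wrist force reached about 33 N, which I relieved before lifting.
- **Misleading angle reading:** Partway up, the automatic slope reading gave 0.40 rad because it included points inside the case. By the arm's position the hood was at about 0.7 rad.

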